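Back off the kitchen press that holds the tin

ROBOT

A 7-joint arm with a two-finger parallel gripper is mounted at the origin on the work surface. World frame = base frame: x ahead of the robot, y to its left, z up, the work surface at z = 0. Lengths are in m, angles in rad, forces in N, time in s.
With the tool pointing down it reaches from about 0.4 to 0.85 m from the base axis. Payload 10.4 kg.
Tool frame: the origin (TCP) lies at the very end of the fingers, on their centre line; the grasp point (between the pads) lies 19 mm behind it (manip.grip_depth is the distance from the TCP to the grasp point, in m); z points along the fingers, y is the line along which they close (so a half turn about z gives the same grasp; the last joint's range is limited). The gripper opens to 87 mm and grips with 3 to 60 N. Pads are 19 mm wide; open, the fingers measure 117 mm over their backs; the gripper's body (75 mm by 190 mm) begins 51 mm behind the grasp point.
Start: joints at [-1.274, 0.332, -0.065, 1.46, 0.022, 1.35, -0.088], TCP at [0.196, 0.593, 0.223] pointing down, gripper open.
Joint ranges: [-2.6, 2.6], [-0.5, 2.12], [-1.47, 1.34], [0.16, 2.42], [-1.27, 4.41], [0.06, 2.06], [-2.6, 2.6]. Speed limits (rad/s): [2.22, 2.22, 2.79, 2.79, 3.14, 3.14, 3.14].

INTERFACE

Orientations are given as a rotation vector (axis times angle).
In Python, from cell import monitor, camera, camera_model, manip gives the robot as it stands. The module is installed in compiled form; this text tells all that it offers.
- The arm moves only by the tool servo_tool, never from a script. Its argument "motion" is a list of rows, each an object of numbers: "jaw": the closure, from 0 (fully open) to 1 (shut); "dx", "dy", "dz": the shift along the tool's x, y, z in mm; "yaw": the turn about the tool's z in rad. A call has 1 to 10 rows; each row shifts and turns the commanded pose from where the row before left it, along the tool's axes as they then stand; what a row does not reach is not made up. A row lasts 1/10 s, in which the tool goes at most 50 mm and 8.59 degrees, less where a joint would pass 70% of its speed; a pose out of reach is approached as far as the arm can. A call is refused whole if a number of a shift passes 50 or a number of a turn 0.15, either way. A call with a gripper value outside its range is refused whole. The fingers move at their own pace and stop on an object; the grip force is fixed at half the most. Time passes only in rows, so rows that do not move let the fingers close. It gives the time, the measured TCP pose, the force, the opening and the grip force at its end, in the units of the state.
- monitor.observe(): the state, without advancing time (a new reading comes with each control period).
- camera(name): name is "scene" or "top" or "wrist"; returns the picture (400x640x3 uint8, red, green, blue); there is no depth.
- camera_model(name): a dict with "camera_matrix" (3x3 intrinsics, pixels), "rvec" (rotation vector, rad) and "tvec" (3), from world to camera coordinates, as OpenCV has them. Camera axes: x right, y down, z forward; pixel columns grow to the right and rows downward; lengths in m; the calibration is good to about 2 mm. A picture is of the moment at which its call begins: read the wrist's pose just before it. camera_model takes no time and is no camera call; for the wrist camera it gives the pose at the moment of the call.
- manip.sign_off(): hands the job in; it is judged then, once.
The state is a dict: "time_s": time; "joint_pos": joint angles; "qvel": joint speeds; "joint_efforts": joint torques, N m; "position": TCP position; "tcp_rot": TCP orientation; "wrist_force": force on the tool from outside, world axes, zero at the start; "moment": the same for the moment, N m; "finger_gap": finger opening in m; "grasp_force": force on a finger pad.
Only numpy, scipy, OpenCV 4.12 (cv2) and the standard library are available. Lean on these libraries where they do the work, as an engineer would, in place of code of your own. Each camera call takes 0.05 s, during which the arm holds its last target. There are 200 camera calls.

TASK

Two screw presses stand on the kitchen counter. Open the one that holds the tin: turn its handwheel anticlockwise (seen from above) as far as it goes - the wheel climbs as it turns - and then let go of it. Leave the empty press's handwheel as it is and the tin where it stands.

Things in the scene. Friction and masses are not known exactly. Their poses are not given: they have to be found in the camera images.
- press_wheel (a joint): Turn of the handwheel of the press with the tin under its plate, rad. 0: screwed down; grows anticlockwise seen from above to a hard stop at 1.3. Quick thread: wheel, stem and pressing plate rise 10 mm per rad (13 mm in all). Starts at 0 to 0.2, turns with light friction (0.12 N m) and stays where it is left.
- press_grip (a point): Centre of that black handwheel, on its vertical axis, mid-height of the rim; rises with it. Round rim, 58 mm outer diameter, 14 mm high; 3 spokes; hub cap 13 mm above this point. Can be gripped across from above at any yaw. 176 mm above the counter when down; steel beam (40 x 185 mm) below has its top at 134 mm, with 7 mm nuts 78 mm either side. Press fixed, foot 150 x 190 mm.
- spare_wheel (a joint): Turn of the handwheel of the other press, rad, same sense; starts at 0 (screwed down). That press looks just the same and is fixed to the counter too, but nothing lies under its plate; it stands at least 250 mm from the first, axis to axis, on the robot's other side (left or right).
- tin_mid (a point): Centre of the tin, half-way up: a closed rectangular aluminium loaf tin with a small wooden board on top, 142 x 112 mm, 70 mm high, about 0.8 kg, loose on the foot of its press under the plate, within 5 mm of the wheel's axis. It shows which press is meant. Other clutter (kettle, pan, tumbler, board) stands at least 110 mm from the axis.
Things that resemble listed ones, but are neither listed nor needed, are in the scene too. What is shaped like the part that bears press_wheel but pink or red is not meant.

How it is judged:
At the end, for the whole second after the job is handed in: The handwheel of the press with the tin stands within 0.2 rad (11 degrees) of its upper stop, that is above 1.1 rad, and the tin is within 15 mm of where it began (value of joint press_wheel above 1.1 rad and distance of tin_mid from where it was at the start of the episode below 0.015 m); the robot touches nothing.
It fails at once if the empty press's handwheel is turned by more than 0.2 rad (value of joint spare_wheel above 0.2 rad).
It fails at once if the tin is shifted by more than 20 mm (distance of tin_mid from where it was at the start of the episode above 0.02 m).
It also fails if it takes over 40 s, if anything falls off the work surface, if the arm or the gripper's body presses on something with over 40 N, if the wrist force passes 120 N, or if a joint passes its speed limit or range.

## Working session

There is one attempt and no reset: what is moved stays moved. The work goes in short steps, Python scripts to look and compute and a tool call to move; the robot and the scene stay as the last step left them, time stands still between calls to the robot, and variables do not carry over. Pictures are saved under pics/ and viewed, at most 10 in all, crops included, and the job is handed in when it is done.

Besides the shell and the picture viewer there is one more tool, called after "Request:" as name([rows], argument=value, ...), one row to a line, values as JSON. servo_tool: Moves the arm, as the interface text tells. Its arguments: {"type":"object","properties":{"motion":{"type":"array"}},"required":["motion"]}

```bash
mkdir -p pics; cat > h.py <<'E'
import numpy as np, cv2
from cell import monitor, camera, camera_model, manip
def ray(name,u,v,z,m=None):
    m=m or camera_model(name)
    R=cv2.Rodrigues(np.array(m["rvec"],float))[0]; t=np.array(m["tvec"],float).ravel()
    d=R.T@np.linalg.solve(np.array(m["camera_matrix"]),[u,v,1.]); c=-R.T@t
    return c+d*(z-c[2])/d[2]
def proj(name,p):
    m=camera_model(name)
    return cv2.projectPoints(np.array([p],float),np.array(m["rvec"],float),np.array(m["tvec"],float),np.array(m["camera_matrix"]),None)[0].ravel()
def save(name,f):
    im=camera(name); cv2.imwrite("pics/"+f,im[:,:,::-1]); return im
E
python3 - <<'E'
from h import *
a=save("scene","a.png");b=save("top","b.png")
s=monitor.observe();print(s["time_s"],s["position"],s["tcp_rot"],s["finger_gap"])
for n in("scene","top"):
    m=camera_model(n);R=cv2.Rodrigues(np.array(m["rvec"],float))[0];print(n,-R.T@np.array(m["tvec"]).ravel())
E
```

```text
0.1 [0.19638294 0.59301625 0.22185464] [-5.00134083e-01 -3.10138622e+00  1.85908725e-03] 0.08718238614951308
scene [1.15718509 0.11113039 1.13052138]
top [ 0.39337575 -0.07331908  1.3306305 ]
```

View pics/a.png

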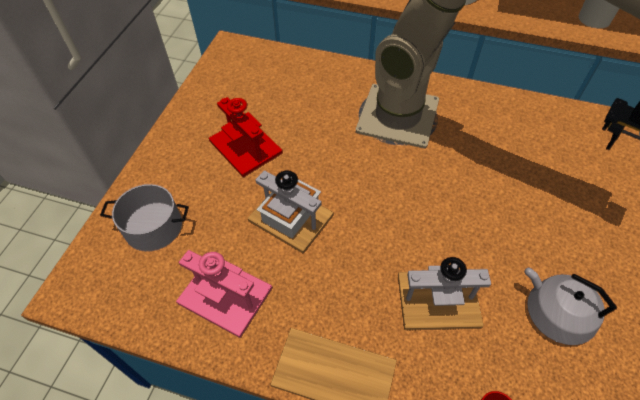

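View pics/b.png

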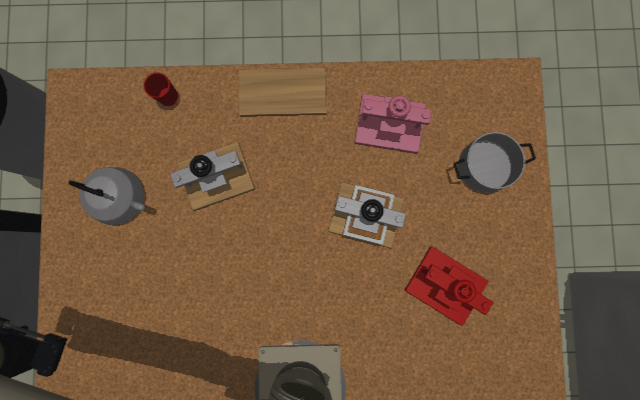

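Scene picture candidates:
- Black wheel at (287,180), top view (372,210), with the tin frame and board under its plate.
- Black wheel at (453,269), top view (201,166), with nothing under its plate.
- Pink press at (210,265) and red press at (236,105), both decoys.

I choose the wheel at (287,180) and check it in one crop.

```bash
python3 - <<'E'
from h import *
a=cv2.imread("pics/a.png")[155:255,235:345];b=cv2.imread("pics/b.png")[170:270,315:425]
cv2.imwrite("pics/c.png",np.vstack([cv2.resize(np.hstack([a,b]),None,fx=3.6,fy=3.6,interpolation=cv2.INTER_CUBIC)]))
for z in(.176,.189): print(z,ray("scene",287,180,z),ray("top",372,210,z))
print(ray("top",201,166,.18))
for p in((336,210),(404,217)): print(ray("top",*p,.135))
E
```

```text
0.176 [ 0.48314201 -0.19691685  0.176     ] [ 0.4811794  -0.20132312  0.176     ]
0.189 [ 0.49232206 -0.19272144  0.189     ] [ 0.48019081 -0.19988192  0.189     ]
[0.60436274 0.232868   0.18      ]
[ 0.4865893  -0.11103154  0.135     ]
[ 0.46380325 -0.28939701  0.135     ]
```

View pics/c.png

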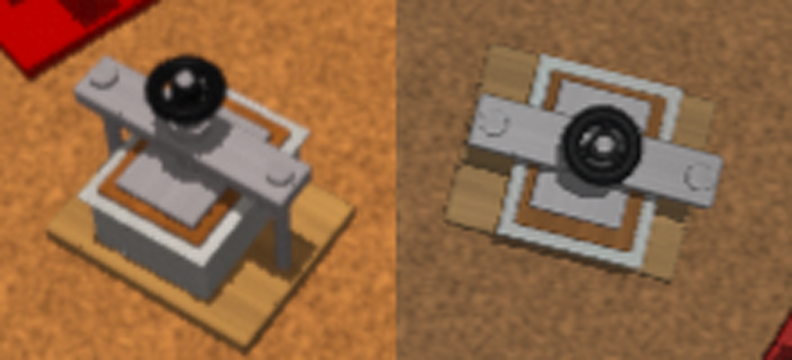

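The crop confirms it: the white-rimmed tin with the wooden board is under this plate. The hub is at top-view pixel (373,210), so the axis is at about (0.482, -0.200). I'll lift, then swing clockwise on an arc.

Request:
servo_tool([
  {"dz":-45,"jaw":0},
  {"dz":-45,"jaw":0},
  {"dx":-50,"yaw":0.08,"jaw":0},
  {"dx":-50,"yaw":0.08,"jaw":0},
  {"dx":-50,"yaw":0.08,"jaw":0},
  {"dx":-50,"yaw":0.08,"jaw":0},
  {"dx":-50,"yaw":0.08,"jaw":0},
  {"dx":-50,"yaw":0.08,"jaw":0},
  {"dx":-50,"yaw":0.08,"jaw":0},
  {"dx":-50,"yaw":0.08,"jaw":0},
])

```text
validation failed for argument at $.mo...
```

Request:
servo_tool([
  {"dx":-50,"yaw":0.08,"jaw":0},
  {"dx":-50,"yaw":0.08,"jaw":0},
  {"dx":-50,"yaw":0.08,"jaw":0},
  {"dx":-50,"yaw":0.08,"jaw":0},
  {"dx":-50,"yaw":0.08,"jaw":0},
  {"dx":-50,"yaw":0.08,"jaw":0},
  {"dx":-50,"yaw":0.08,"jaw":0},
  {"dx":-50,"yaw":0.08,"jaw":0},
  {"dx":-45,"dy":-40,"yaw":0.08,"jaw":0},
  {"dx":-40,"dy":-30,"yaw":0.08,"jaw":0},
])

```text
validation failed for argument at $.mo...
```

```bash
cat > s.py <<'E'
from h import *
import sys
W=np.array([float(sys.argv[1]),float(sys.argv[2])])
s=monitor.observe();R=cv2.Rodrigues(np.array(s["tcp_rot"],float))[0];p=np.array(s["position"])
print(s["time_s"],p.round(4),"q",np.round(s["joint_pos"],3),"xaz,yaz",np.degrees(np.arctan2(R[1,:2],R[0,:2])).round(1),"tilt",R[:,2].round(3))
print("tool-frame mm to wheel (TCP target z .157):",(R.T@(np.r_[W,.157]-p)*1000).round(1),"F",np.round(s["wrist_force"],1),"gap",s["finger_gap"],"gf",s["grasp_force"])
E
python3 s.py .482 -.2; python3 -c "
from h import *
save('wrist','w.png');print(proj('wrist',[.482,-.2,.189]))"
```

```text
0.1 [0.1964 0.593  0.2219] q [-1.274  0.333 -0.065  1.461  0.022  1.35  -0.088] xaz,yaz [161.7  71.7] tilt [-0.    -0.001 -1.   ]
tool-frame mm to wheel (TCP target z .157): [-520.4 -663.    65.7] F [ 0.2 -0.4  0.2] gap 0.08718238614951308 gf 0.0
[-255.7276791   647.07131822]
```

View pics/w.png

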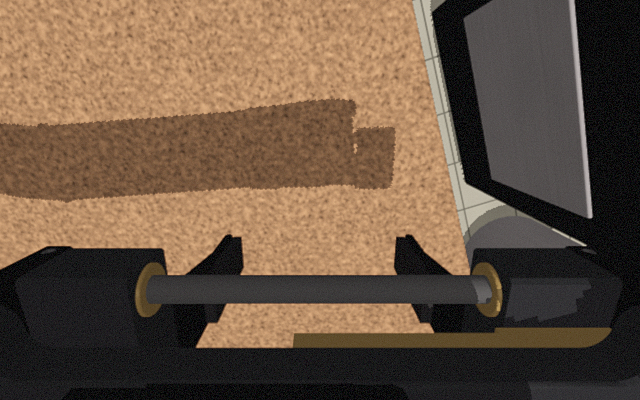

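The moves were refused, and the wrist picture shows only the counter and the fingers because the arm hasn't moved. Each row probably needs all five keys, so I'll test with one row.

Request:
servo_tool([
  {"jaw":0,"dx":0,"dy":0,"dz":-45,"yaw":0},
])

```text
time_s: 0.25
position: [0.1957, 0.5905, 0.2615]
tcp_rot: [-0.5, -3.1, 0.018]
wrist_force: [-0.9, 0.2, -0.5]
finger_gap: 0.0873
grasp_force: 0.0
```

Request:
servo_tool([
  {"jaw":0,"dx":0,"dy":0,"dz":-45,"yaw":0},
  {"jaw":0,"dx":-50,"dy":0,"dz":0,"yaw":0.08},
  {"jaw":0,"dx":-50,"dy":0,"dz":0,"yaw":0.08},
  {"jaw":0,"dx":-50,"dy":0,"dz":0,"yaw":0.08},
  {"jaw":0,"dx":-50,"dy":0,"dz":0,"yaw":0.08},
  {"jaw":0,"dx":-50,"dy":0,"dz":0,"yaw":0.08},
  {"jaw":0,"dx":-50,"dy":0,"dz":0,"yaw":0.08},
  {"jaw":0,"dx":-50,"dy":0,"dz":0,"yaw":0.08},
  {"jaw":0,"dx":-50,"dy":0,"dz":0,"yaw":0.08},
  {"jaw":0,"dx":-50,"dy":0,"dz":0,"yaw":0.08},
])

```text
time_s: 1.25
position: [0.5509, 0.3287, 0.3121]
tcp_rot: [-1.565, -2.724, 0.001]
wrist_force: [1.2, 0.4, -0.4]
finger_gap: 0.087
grasp_force: 0.0
```

```bash
python3 s.py .482 -.2
```

```text
1.25 [0.5509 0.3287 0.3121] q [-0.796  0.344  0.256  1.276 -0.085  1.533 -0.023] xaz,yaz [120.2  30.2] tilt [-0. -0. -1.]
tool-frame mm to wheel (TCP target z .157): [-422.  -325.7  155.3] F [ 1.2  0.4 -0.4] gap 0.08700967302386069 gf 0.0
```

Request:
servo_tool([
  {"jaw":0,"dx":-48,"dy":-12,"dz":0,"yaw":0.08},
  {"jaw":0,"dx":-48,"dy":-12,"dz":0,"yaw":0.08},
  {"jaw":0,"dx":-48,"dy":-12,"dz":0,"yaw":0.09},
  {"jaw":0,"dx":-48,"dy":-12,"dz":0,"yaw":0.09},
  {"jaw":0,"dx":-48,"dy":-12,"dz":0,"yaw":0.09},
  {"jaw":0,"dx":-48,"dy":-12,"dz":0,"yaw":0.09},
  {"jaw":0,"dx":-48,"dy":-12,"dz":0,"yaw":0.09},
  {"jaw":0,"dx":-48,"dy":-12,"dz":0,"yaw":0.09},
  {"jaw":0,"dx":-48,"dy":-12,"dz":0,"yaw":0.09},
  {"jaw":0,"dx":0,"dy":0,"dz":0,"yaw":0},
])

```text
time_s: 2.25
position: [0.5223, -0.1105, 0.3133]
tcp_rot: [2.502, 1.898, -0.0]
wrist_force: [0.8, 0.5, 1.2]
finger_gap: 0.0872
grasp_force: 0.0
```

```bash
python3 s.py .482 -.2; python3 -c "
from h import *
save('wrist','w2.png');print(proj('wrist',[.482,-.2,.189]))"
```

```text
2.25 [ 0.5223 -0.1105  0.3133] q [-0.414  0.088  0.581  1.581 -0.047  1.486 -0.103] xaz,yaz [ 74.4 -15.6] tilt [ 0.001 -0.001 -1.   ]
tool-frame mm to wheel (TCP target z .157): [-96.9 -14.9 156.4] F [0.8 0.5 1.2] gap 0.08718625238454171 gf 0.0
[302.07735991 288.60275737]
```

View pics/w2.png

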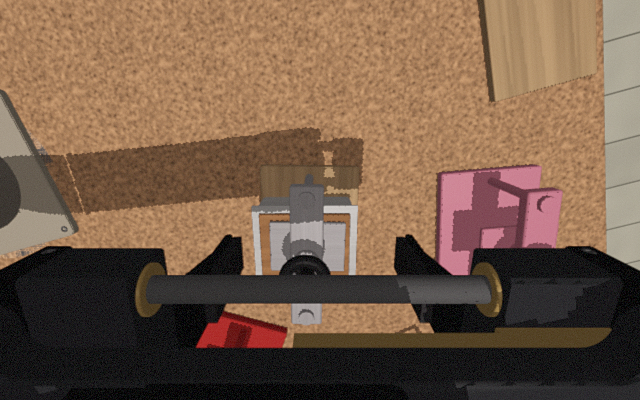

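The wheel is at about (304,270) in the wrist picture, half hidden by the bar, and the projected hub (302,289) fits it. I'll move over it, yaw +0.6 and go part way down.

Request:
servo_tool([
  {"jaw":0,"dx":-40,"dy":-7,"dz":0,"yaw":0},
  {"jaw":0,"dx":-40,"dy":-7,"dz":0,"yaw":0},
  {"jaw":0,"dx":-17,"dy":-1,"dz":0,"yaw":0},
  {"jaw":0,"dx":0,"dy":0,"dz":12,"yaw":0.14},
  {"jaw":0,"dx":0,"dy":0,"dz":12,"yaw":0.14},
  {"jaw":0,"dx":0,"dy":0,"dz":12,"yaw":0.14},
  {"jaw":0,"dx":0,"dy":0,"dz":12,"yaw":0.14},
  {"jaw":0,"dx":0,"dy":0,"dz":12,"yaw":0.04},
  {"jaw":0,"dx":0,"dy":0,"dz":0,"yaw":0},
  {"jaw":0,"dx":0,"dy":0,"dz":0,"yaw":0},
])

```text
time_s: 3.3
position: [0.486, -0.1919, 0.2527]
tcp_rot: [-2.943, -1.099, 0.001]
wrist_force: [0.5, -0.1, 0.2]
finger_gap: 0.0869
grasp_force: 0.0
```

```bash
python3 s.py .482 -.2; python3 -c "
from h import *
m=camera_model('wrist');im=save('wrist','w3.png');print(proj('wrist',[.482,-.2,.190]))
import json;json.dump({k:np.array(v).tolist() for k,v in m.items()},open('m3.json','w'))
print(ray('scene',286.4,177.2,.189),ray('top',372.8,210.3,.189))"
```

```text
3.3 [ 0.486  -0.1919  0.2527] q [-0.338  0.084  0.672  1.715 -0.053  1.362 -0.513] xaz,yaz [ 41. -49.] tilt [-0.  0. -1.]
tool-frame mm to wheel (TCP target z .157): [-8.3  3.5 95.7] F [ 0.5 -0.1  0.2] gap 0.0868921772347091 gf 0.0
[321.99522032 227.48677891]
[ 0.48451869 -0.19707887  0.189     ] [ 0.4793857  -0.20186762  0.189     ]
```

View pics/w3.png

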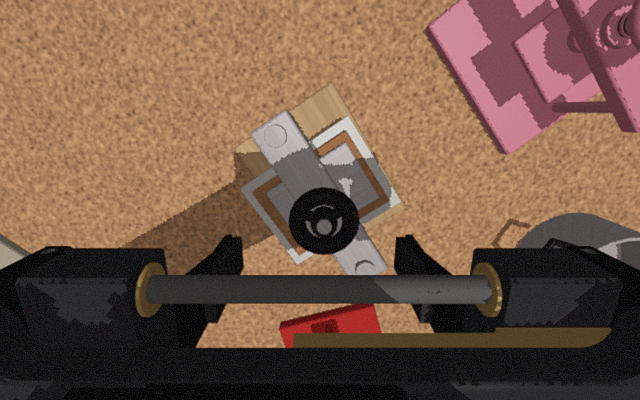

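The wheel sits between the fingers. The hub cap is at (324,226) against a predicted (322,227), so the estimate is good to about 2 mm.

```bash
python3 -c "
from h import *
import json;m=json.load(open('m3.json'));print(ray('wrist',324,226,.190,m),ray('wrist',324,220,.183,m))"; python3 s.py .4815 -.1985
```

```text
[ 0.48388372 -0.19998598  0.19      ] [ 0.4857514 -0.1985189  0.183    ]
3.35 [ 0.4861 -0.1922  0.253 ] q [-0.338  0.083  0.672  1.715 -0.053  1.362 -0.513] xaz,yaz [ 40.9 -49.1] tilt [ 0.  0. -1.]
tool-frame mm to wheel (TCP target z .157): [-7.7  1.7 96. ] F [ 0.7 -0.   1. ] gap 0.0865957766785848 gf 0.0
```

Request:
servo_tool([
  {"jaw":0,"dx":-7,"dy":3,"dz":0,"yaw":0},
  {"jaw":0,"dx":0,"dy":0,"dz":20,"yaw":0},
  {"jaw":0,"dx":0,"dy":0,"dz":25,"yaw":0},
  {"jaw":0,"dx":0,"dy":0,"dz":25,"yaw":0},
  {"jaw":0,"dx":0,"dy":0,"dz":15,"yaw":0},
  {"jaw":0,"dx":0,"dy":0,"dz":10,"yaw":0},
  {"jaw":0,"dx":0,"dy":0,"dz":0,"yaw":0},
  {"jaw":0,"dx":0,"dy":0,"dz":0,"yaw":0},
])

```text
time_s: 4.15
position: [0.4827, -0.1999, 0.1583]
tcp_rot: [2.944, 1.095, 0.001]
wrist_force: [0.2, -0.1, 0.7]
finger_gap: 0.0872
grasp_force: 0.0
```

```bash
python3 s.py .483 -.1995; python3 -c "
from h import *
save('wrist','w4.png');print(proj('wrist',[.483,-.1995,.190]))"
```

```text
4.15 [ 0.4827 -0.1999  0.1583] q [-0.305  0.167  0.677  1.847 -0.113  1.165 -0.45 ] xaz,yaz [ 40.8 -49.2] tilt [ 0.001 -0.    -1.   ]
tool-frame mm to wheel (TCP target z .157): [ 0.5 -0.1  1.3] F [ 0.2 -0.1  0.7] gap 0.08716758985034395 gf 0.0
[317.67039278 283.30569937]
```

View pics/w4.png

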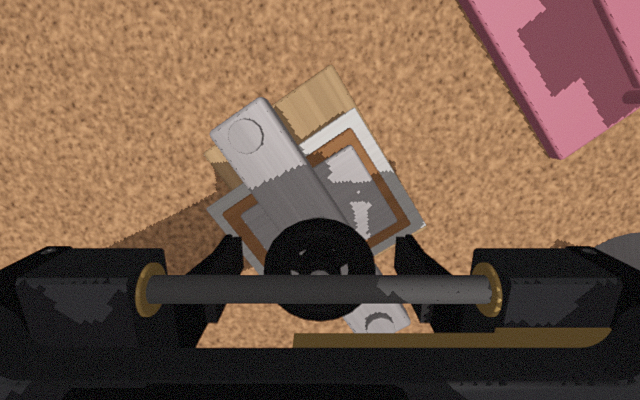

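The wheel is centred at (320,270) between the fingers. Closing on it.

Request:
servo_tool([
  {"jaw":1,"dx":0,"dy":0,"dz":0,"yaw":0},
  {"jaw":1,"dx":0,"dy":0,"dz":0,"yaw":0},
  {"jaw":1,"dx":0,"dy":0,"dz":0,"yaw":0},
  {"jaw":1,"dx":0,"dy":0,"dz":0,"yaw":0},
  {"jaw":1,"dx":0,"dy":0,"dz":0,"yaw":0},
])

```text
time_s: 4.7
position: [0.483, -0.2002, 0.1578]
tcp_rot: [2.943, 1.094, 0.002]
wrist_force: [3.8, -2.6, -5.2]
finger_gap: 0.0565
grasp_force: 29.9
```

Request:
servo_tool([
  {"jaw":1,"dx":0,"dy":0,"dz":-1,"yaw":-0.1},
  {"jaw":1,"dx":0,"dy":0,"dz":-1,"yaw":-0.1},
  {"jaw":1,"dx":0,"dy":0,"dz":-1,"yaw":-0.1},
  {"jaw":1,"dx":0,"dy":0,"dz":-1,"yaw":-0.1},
  {"jaw":1,"dx":0,"dy":0,"dz":-1,"yaw":-0.1},
  {"jaw":1,"dx":0,"dy":0,"dz":-1,"yaw":-0.1},
  {"jaw":1,"dx":0,"dy":0,"dz":0,"yaw":0},
])

```text
time_s: 5.4
position: [0.4821, -0.1996, 0.1637]
tcp_rot: [-2.488, -1.918, 0.0]
wrist_force: [-1.5, 0.2, 2.0]
finger_gap: 0.0566
grasp_force: 30.0
```

```bash
python3 s.py .483 -.1995; python3 -c "
from h import *
print(monitor.observe()['moment'])"
```

```text
5.4 [ 0.4821 -0.1996  0.1637] q [-0.254  0.155  0.616  1.839 -0.097  1.178  0.137] xaz,yaz [ 75.2 -14.8] tilt [-0.  0. -1.]
tool-frame mm to wheel (TCP target z .157): [0.4 0.8 6.7] F [-1.5  0.2  2. ] gap 0.05660089013134967 gf 29.969568802043796
[-0.05399466  0.60620406  0.0503601 ]
```

Turning freely with low forces.

Request:
servo_tool([
  {"jaw":1,"dx":0,"dy":0,"dz":-1,"yaw":-0.1},
  {"jaw":1,"dx":0,"dy":0,"dz":-1,"yaw":-0.1},
  {"jaw":1,"dx":0,"dy":0,"dz":-1,"yaw":-0.1},
  {"jaw":1,"dx":0,"dy":0,"dz":-1,"yaw":-0.1},
  {"jaw":1,"dx":0,"dy":0,"dz":-1,"yaw":-0.1},
  {"jaw":1,"dx":0,"dy":0,"dz":0,"yaw":0},
])

```text
time_s: 6.0
position: [0.4813, -0.1996, 0.1686]
tcp_rot: [-1.937, -2.47, 0.001]
wrist_force: [-6.8, 0.7, 5.9]
finger_gap: 0.0566
grasp_force: 30.0
```

```bash
python3 s.py .483 -.1995; python3 -c "
from h import *
print(monitor.observe()['moment'])"
```

```text
6.0 [ 0.4813 -0.1996  0.1686] q [-0.215  0.147  0.572  1.832 -0.086  1.189  0.625] xaz,yaz [103.8  13.8] tilt [-0.002  0.001 -1.   ]
tool-frame mm to wheel (TCP target z .157): [-0.3  1.7 11.6] F [-6.8  0.7  5.9] gap 0.056618463042695216 gf 29.99231204856187
[ 0.07666128  1.45584202 -0.02371312]
```

Request:
servo_tool([
  {"jaw":1,"dx":0,"dy":0.5,"dz":-0.5,"yaw":-0.05},
  {"jaw":1,"dx":0,"dy":0.5,"dz":-0.5,"yaw":-0.05},
  {"jaw":1,"dx":0,"dy":0,"dz":0,"yaw":0},
])

```text
time_s: 6.3
position: [0.4813, -0.1997, 0.1695]
tcp_rot: [-1.814, -2.56, 0.003]
wrist_force: [-11.5, 0.7, 9.2]
finger_gap: 0.0566
grasp_force: 30.0
```

```bash
python3 s.py .483 -.1995; python3 -c "
from h import *
print(monitor.observe()['moment'])"
```

```text
6.3 [ 0.4813 -0.1997  0.1695] q [-0.207  0.147  0.563  1.829 -0.084  1.193  0.721] xaz,yaz [109.4  19.4] tilt [-0.004  0.001 -1.   ]
tool-frame mm to wheel (TCP target z .157): [-0.4  1.7 12.5] F [-11.5   0.7   9.2] gap 0.05659209105533348 gf 30.015145833604038
[ 0.10952856  2.58651219 -0.04664365]
```

Request:
servo_tool([
  {"jaw":1,"dx":0,"dy":-1,"dz":-1,"yaw":0},
  {"jaw":1,"dx":0,"dy":-1,"dz":-0.5,"yaw":-0.05},
  {"jaw":1,"dx":0,"dy":0,"dz":0,"yaw":0},
])

```text
time_s: 6.6
position: [0.4809, -0.1997, 0.1702]
tcp_rot: [-1.75, -2.607, 0.0]
wrist_force: [1.1, 1.1, -6.8]
finger_gap: 0.0562
grasp_force: 30.0
```

```bash
python3 s.py .483 -.1995; python3 -c "
from h import *
print(monitor.observe()['moment'])"
```

```text
6.6 [ 0.4809 -0.1997  0.1702] q [-0.204  0.143  0.559  1.831 -0.082  1.192  0.77 ] xaz,yaz [112.3  22.3] tilt [-0.001  0.001 -1.   ]
tool-frame mm to wheel (TCP target z .157): [-0.6  2.1 13.2] F [ 1.1  1.1 -6.8] gap 0.056206957081099344 gf 29.958471511490643
[-0.02393529  0.00202879 -0.56091288]
```

The vertical moment has jumped to -0.56 N m after 1.25 rad of turn and 12.4 mm of rise, so the wheel is at the stop. I'll nudge once, release and lift.

Request:
servo_tool([
  {"jaw":1,"dx":0,"dy":0,"dz":0.5,"yaw":-0.03},
  {"jaw":1,"dx":0,"dy":0,"dz":0,"yaw":0},
])

```text
time_s: 6.8
position: [0.4809, -0.1998, 0.1701]
tcp_rot: [-1.709, -2.635, 0.0]
wrist_force: [-2.1, 0.9, -3.9]
finger_gap: 0.0563
grasp_force: 30.0
```

Request:
servo_tool([
  {"jaw":0,"dx":0,"dy":0,"dz":0,"yaw":0},
  {"jaw":0,"dx":0,"dy":0,"dz":0,"yaw":0},
  {"jaw":0,"dx":0,"dy":0,"dz":0,"yaw":0},
  {"jaw":0,"dx":0,"dy":0,"dz":0,"yaw":0},
  {"jaw":0,"dx":0,"dy":0,"dz":-15,"yaw":0},
  {"jaw":0,"dx":0,"dy":0,"dz":-25,"yaw":0},
  {"jaw":0,"dx":0,"dy":0,"dz":-35,"yaw":0},
  {"jaw":0,"dx":0,"dy":0,"dz":-40,"yaw":0},
  {"jaw":0,"dx":0,"dy":0,"dz":0,"yaw":0},
  {"jaw":0,"dx":0,"dy":0,"dz":0,"yaw":0},
])

```text
time_s: 7.8
position: [0.4819, -0.2001, 0.2862]
tcp_rot: [1.707, 2.635, 0.002]
wrist_force: [0.6, -0.1, -0.9]
finger_gap: 0.087
grasp_force: 0.0
```

```bash
python3 s.py .483 -.1995; python3 -c "
from h import *
w=save('wrist','w5.png');s=save('scene','s5.png')
a=cv2.imread('pics/a.png')[140:260,230:350];c=s[140:260,230:350,::-1]
w=cv2.resize(w[100:300,200:450,::-1],(450,360))
cv2.imwrite('pics/f.png',np.hstack([cv2.resize(c,(340,360)),w]))"
```

```text
7.8 [ 0.4819 -0.2001  0.2862] q [-0.221  0.062  0.559  1.659 -0.034  1.428  0.762] xaz,yaz [114.1  24.1] tilt [ 0.002 -0.    -1.   ]
tool-frame mm to wheel (TCP target z .157): [  0.2   1.  129.2] F [ 0.6 -0.1 -0.9] gap 0.08697676997856606 gf 0.0
```

View pics/f.png

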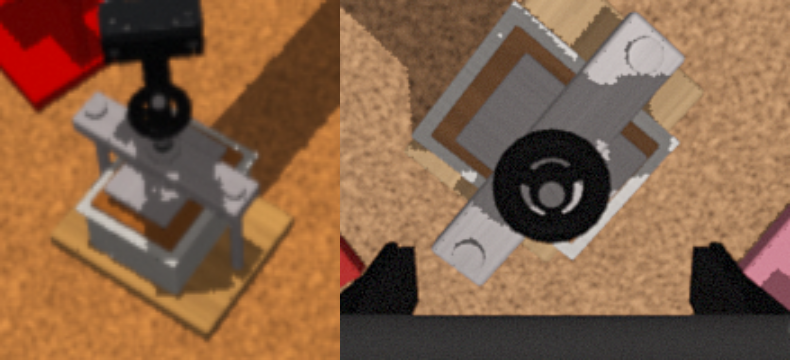

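The picture shows the wheel raised and clear of the open fingers, with the tin still in place under the plate. I'll do one quick check of the spoke angle between the before and after pictures.

```bash
python3 - <<'E'
from h import *
import json
m3=json.load(open('m3.json'));m5=camera_model('wrist')
def prof(f,m,z):
    im=cv2.imread(f,0).astype(np.float32)
    a=np.radians(np.arange(0,360,2)); out=0
    for r in np.arange(.013,.020,.001):
        P=np.c_[.4835+r*np.cos(a),-.1998+r*np.sin(a),0*a+z]
        uv=cv2.projectPoints(P,np.array(m["rvec"],float),np.array(m["tvec"],float),np.array(m["camera_matrix"]),None)[0].reshape(-1,2).astype(np.float32)
        out=out+cv2.remap(im,uv[:,0].copy(),uv[:,1].copy(),1).ravel()
    return out
for f,m,z in(("pics/w3.png",m3,.176),("pics/w5.png",m5,.189)):
    p=prof(f,m,z);print(f,p[::5].astype(int),"3rd-harmonic spoke phase deg:",np.degrees(np.angle(-np.sum(p*np.exp(3j*np.radians(np.arange(0,360,2))))))/3)
E
```

```text
pics/w3.png [119 205 208 160 206 187 169 174 187 184  99  98 106 145 279 337 326 331
 278 260 178 134 121 112 101 171 250 295 338 373 346 335 267  83 100 100] 3rd-harmonic spoke phase deg: -13.455822266630896
pics/w5.png [173 190 201 250 233  93 109 115 116 233 267 259 254 251 273 314 269  93
 152  98 482 430 398 364 367 480 393 293  87 135 117 175 205 196 164 200] 3rd-harmonic spoke phase deg: 58.13368356475139
```

The spokes turned 71.6°, or 1.25 rad, matching the hand rotation, so there was no slip. Handing in.

```bash
python3 -c "
from cell import manip
print(manip.sign_off())"
```

```text
the job is handed in; nothing more can be done
None
```

The handwheel of the press with the tin was turned 1.25 rad anticlockwise to its upper stop and released, with the tin in place and the empty press untouched; the job is handed in, and no verdict was shown.

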